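Change the jar in the draught-guarded kitchen scale

TASK

Slide the clear guard of the weighing case fully open, take the small spice jar off the scale and stand it on the round cork mat, and then stand the yellow-lidded flour jar in the middle of the scale's pan. Finally slide the guard fully shut again; keep both jars upright and do not disturb the other things on the table.

Things in the scene. Friction and masses are not known exactly. Their poses are not given: they have to be found in the camera images.
- weigh_case: Fixed clear case with aluminium frame round a kitchen scale, 400 mm wide (y) x 214 deep (x) x 172 high. Origin: centre of its underside; x to its back, y to its left. A fixed hood covers the left half (y > 0); the right half (y -0.197 to 0), with the pan, is open at front and top once the guard is slid left. Back wall (x = 0.1) and right wall (y = -0.2) are 166 mm high, panels 4 mm.
- guard_door (a joint): The sliding guard: one L-shaped clear piece, 195 mm wide, that covers front and top of the case's right half. 0 = fully shut (right), 0.185 m = fully open (slid to the left, the case's +y, over the hood). Friction about 3 N; stays where left. Its top surface is 172 mm above the table.
- door_grip (a point): Middle of the black upright grip on top of the guard, 200 mm above the table. The grip is a bar 66 mm along the case's x, 16 mm thick along the case's y, standing up from 177 mm to 219 mm height; it moves with the guard.
- pan_centre (a point): Centre of the scale's flat pan, on its upper surface, 35 mm above the table. The pan is 140 mm x 144 mm. Fixed in the case's right half.
- spice_a: Small spice jar with green label and dark lid, 45 mm diameter, 105 mm high, 0.11 kg; at the start it stands on the scale's pan in the case. Origin: centre of its underside; z up through the lid.
- flour_jar: Glass jar of flour with yellow lid, 65 mm diameter (lid 61 mm, the top 11 mm), 120 mm high, about 0.3 kg; at the start it stands on the table to the right of the case. Origin: centre of its underside; z up through the lid.
- cork_mat: Round cork mat, 100 mm diameter, 8 mm thick, fixed on the table to the right of the case. Origin: centre of its underside.
- dial_timer: Red and white kitchen timer, 66 mm diameter, 55 mm high; leave alone. Origin: centre of its underside.
- egg_cup: Small steel cup, 67 mm diameter, 42 mm high; leave alone. Origin: centre of its underside.
- mini_carton: Small drink carton with a straw, 42 x 59 mm, 195 mm high; leave alone. Origin: centre of its underside.

How it is judged:
By the outcome, as a careful person would: the job done as asked, in the order asked, and still so for the second after the job is handed in, with the robot touching nothing.
It also fails if it takes over 72 s, if anything falls off the work surface, if the arm or the gripper's body presses on something with over 40 N, if the wrist force passes 120 N, or if a joint passes its speed limit or range.

ROBOT

A 6-joint arm with a two-finger parallel gripper is mounted at the origin on a cart in front of the work surface, level with it; the furniture and walls round the work are solid. World frame = base frame: x ahead of the robot, y to its left, z up, the work surface at z = 0. Lengths are in mm, angles in rad, forces in N, time in s.
With the tool pointing down it reaches from about 250 to 800 mm from the base axis. Payload 8.5 kg.
Tool frame: the origin (TCP) lies midway between the tips of the shut fingers; the grasp point (between the pads) lies 19 mm behind it; z points along the fingers, y is the line along which they close (so a half turn about z gives the same grasp; the last joint's range is limited). The gripper opens to 85 mm and grips with 20 to 120 N. Pads are 22 mm wide; open, the fingers measure 114 mm over their backs; the gripper's body (76 mm by 85 mm) begins 54 mm behind the grasp point. The pads swing forward as they close: fully open they stand 13 mm farther back than shut.
Start: joints at [-1.102, 0.238, -0.013, 1.319, 0, 1.571], TCP at [237.182, -468.32, 231.276] pointing down, gripper open.
Joint ranges: [-2.66, 2.66], [-1.03, 1.9], [-1.14, 1.46], [-1.82, 2.27], [-1.45, 1.34], [-3.14, 3.14]. Speed limits (rad/s): [2.22, 2.22, 2.79, 3.14, 3.14, 3.14].

INTERFACE

Orientations are given as [roll, pitch, yaw] about the fixed x, y, z axes, in that order (R = Rz(yaw) Ry(pitch) Rx(roll)).
In Python, from plant import * gives the robot as it stands. The module is installed in compiled form; this text tells all that it offers.
- The arm moves only by the tool play_rows, never from a script. Its argument "steps" is a list of rows, each an object with "translation": the shift along the tool's x, y, z in m, a list of three; "rot": the turn, a rotation vector about the tool's x, y, z in degrees, a list of three; "gripper": the finger opening in m, from 0 to 0.0854. A call has 1 to 20 rows; each row shifts and turns the commanded pose from where the row before left it, along the tool's axes as they then stand; what a row does not reach is not made up. A row lasts 1/8 s, in which the tool goes at most 62.5 mm and 10.7 degrees, less where a joint would pass 70% of its speed; a pose out of reach is approached as far as the arm can. A call with a gripper value outside its range is refused whole. The fingers move at their own pace and stop on an object; "grip_force" is the grip in N (left out, the last holds). Time passes only in rows, so rows that do not move let the fingers close. It gives the time, the measured TCP pose, the force, the opening and the grip force at its end, in the units of the state.
- get_state(): the state, without advancing time (a new reading comes with each control period).
- get_image(name): name is "scene" or "side" or "wrist"; returns a dict with "frame" (384x512x3 uint8, red, green, blue), "fx", "fy", "cx", "cy" (pixels), "origin" and "attitude" of the camera in the world. Camera axes: x right, y down, z forward; pixel columns grow to the right and rows downward; lengths in mm; the calibration is good to about 2 mm. A picture is of the moment at which its call begins. There is no depth.
- close_job(): hands the job in; it is judged then, once.
The state is a dict: "time": time; "joint_pos": joint angles; "joint_vel": joint speeds; "effort": joint torques, N m; "position": TCP position; "eef_rot": TCP orientation; "contact_force": force on the tool from outside, world axes, zero at the start; "wrist_torque": the same for the moment, N m; "gripper_width": opening from 0.0 (shut) to 1.0 (fully open); "finger_force": force on a finger pad.
Only numpy, scipy, OpenCV 4.12 (cv2) and the standard library are available. Lean on these libraries where they do the work, as an engineer would, in place of code of your own. Each camera call takes 0.05 s, during which the arm holds its last target. There are 200 camera calls.

## Working session

There is one attempt and no reset: what is moved stays moved. The work goes in short steps, Python scripts to look and compute and a tool call to move; the robot and the scene stay as the last step left them, time stands still between calls to the robot, and variables do not carry over. Pictures are saved under pics/ and viewed, at most 10 in all, crops included, and the job is handed in when it is done.

Besides the shell and the picture viewer there is one more tool, called after "Emit:" as name(argument=value, ...) on one line, values as JSON. play_rows: Moves the arm, as the interface text tells. Its arguments: {"type":"object","properties":{"steps":{"type":"array","items":{"type":"object","properties":{"translation":{"type":"array","items":{"type":"number"}},"rot":{"type":"array","items":{"type":"number"}},"gripper":{"type":"number"}}}},"grip_force":{"type":"number"}},"required":["steps"]}

```bash
mkdir -p pics; python3 - <<'E'
from plant import *
import cv2
for n in ("scene","side"):
    d=get_image(n); cv2.imwrite(f"pics/{n}0.png",d["frame"][:,:,::-1])
    print(n,d["fx"],d["fy"],d["cx"],d["cy"],d["origin"],d["attitude"])
s=get_state();print(s)
E
```

```text
scene 414.1293166334881 414.1293166334881 247.73249049039134 190.54801127159735 [ 994.35214765 -332.41936759 1071.57918214] [-2.5559361  -0.01499581  0.97735683]
side 431.95862400871937 431.95862400871937 254.86236928279885 194.37871882546116 [1077.05765633 -479.15706818  781.92088476] [-2.25595591 -0.00782811  0.85500284]
{'time': 0.1, 'joint_pos': array([-1.10201015e+00,  2.38725223e-01, -1.41474922e-02,  1.31919389e+00,
        2.85067194e-05,  1.57079529e+00]), 'joint_vel': array([ 9.75140883e-05, -2.17155901e-03,  2.45729191e-03,  5.68744027e-04,
        4.51881917e-04,  7.37874432e-04]), 'effort': array([-5.84638674e-04, -5.39721751e+01,  3.46998954e+01,  1.34346035e-02,
        4.71891701e-05,  4.18457674e-06]), 'position': array([ 237.04230082, -468.03686019,  230.7483254 ]), 'eef_rot': array([-3.14032238e+00, -2.85080148e-05,  4.68787175e-01]), 'contact_force': array([ 0.39928335, -0.54281736,  0.42726688]), 'wrist_torque': array([ 0.0447667 , -0.01753984, -0.02241159]), 'finger_force': 0.0, 'gripper_width': 0.998515764143712}
```

View pics/scene0.png

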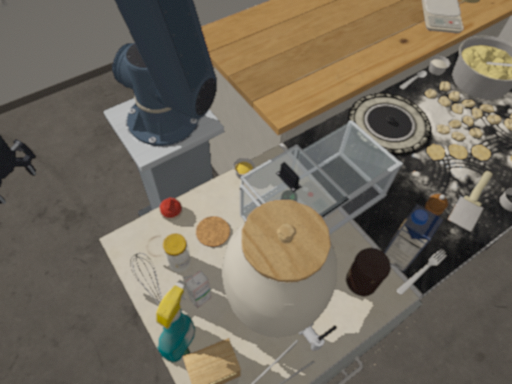

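View pics/side0.png

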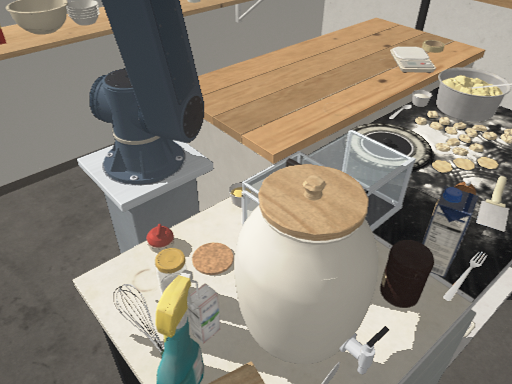

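The scene view shows the grip at about (289,176), flour lid (175,242), mat (213,232), timer (170,207), carton (197,288), case at (240–398,125–225) and a cup at about (243,168). The large pot hides part of the case interior, and the side view shows the same layout. Next I cast rays.

```bash
cat > h.py <<'E'
import numpy as np, cv2
from scipy.spatial.transform import Rotation as R
def ray(d,u,v):
    c=np.array([(u-d["cx"])/d["fx"],(v-d["cy"])/d["fy"],1.])
    return np.array(d["origin"]),R.from_euler("xyz",d["attitude"]).as_matrix()@c
def onz(d,u,v,z):
    o,r=ray(d,u,v); return o+r*(z-o[2])/r[2]
def proj(d,p):
    c=R.from_euler("xyz",d["attitude"]).as_matrix().T@(np.array(p)-np.array(d["origin"]))
    return np.array([d["cx"]+d["fx"]*c[0]/c[2],d["cy"]+d["fy"]*c[1]/c[2]])
def tri(d1,p1,d2,p2):
    A=[];b=[]
    M=np.zeros((3,3));y=np.zeros(3)
    for d,p in((d1,p1),(d2,p2)):
        o,r=ray(d,*p); r=r/np.linalg.norm(r); P=np.eye(3)-np.outer(r,r); M+=P;y+=P@o
    return np.linalg.solve(M,y)
E
python3 - <<'E'
from plant import *
from h import *
d=get_image("scene");f=d["frame"]
for n,u,v,z in (("grip",289,176,200),("flour",175,242,120),("mat",213,232,8),("timer",170,207,50),("carton",197,283,150),("cup",243,168,42),("caseBackcorner",352,125,170),("case far right",398,168,170),("base",165,130,0)):
    print(n,onz(d,u,v,z).round())
up=lambda g:cv2.resize(g,None,fx=4,fy=4,interpolation=cv2.INTER_CUBIC)
s=get_image("side")["frame"]
cv2.imwrite("pics/c1.png",up(f[115:240,225:410])[:,:,::-1])
cv2.imwrite("pics/c2.png",up(s[125:275,225:420])[:,:,::-1])
E
```

```text
grip [544. 116. 200.]
flour [ 507. -210.  120.]
mat [482. -89.   8.]
timer [ 365. -159.   50.]
carton [ 644. -221.  150.]
cup [359.  97.  42.]
caseBackcorner [483. 398. 170.]
case far right [671. 397. 170.]
base [ 52. -19.   0.]
```

View pics/c1.png

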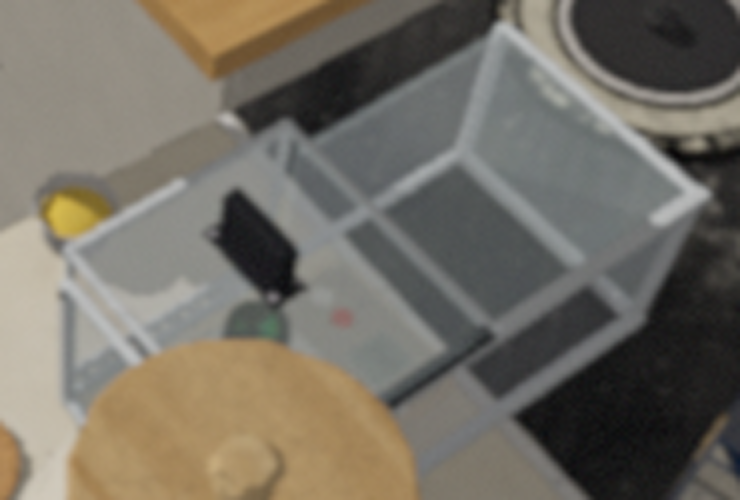

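View pics/c2.png

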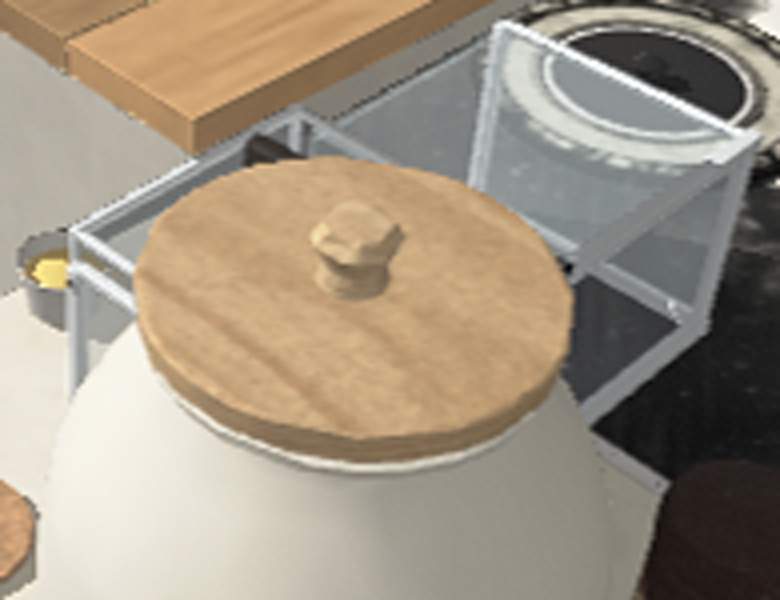

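```bash
python3 - <<'E'
from plant import *
from h import *
d=get_image("scene");e=get_image("side")
p=[onz(d,225+a/4,115+b/4,z)  for a,b,z in((68,250,168),(500,25,172),(708,195,172),(487,330,172),(288,122,172))]
for q in p:print(q.round())
print(np.linalg.norm(p[1]-p[0]),np.linalg.norm(p[1]-p[2]))
for a,b in((0,1),(1,2)): v=p[b]-p[a];print(np.degrees(np.arctan2(v[1],v[0])))
print("grip top corners",onz(d,225+235/4,115+190/4,219),onz(d,225+298/4,115+258/4,219))
print("spice lid",onz(d,225+257/4,115+325/4,140))
print("pot lid knob",tri(d,(286,231),e,(225+355/4,125+210/4)))
print("carton/flour tri",tri(d,(175,241),e,(170,259)))
w=get_image("wrist");s=get_state()
T=R.from_euler("xyz",s["eef_rot"]).as_matrix()
print("wcam in tool",T.T@(np.array(w["origin"])-s["position"]),R.from_matrix(T.T@R.from_euler("xyz",w["attitude"]).as_matrix()).as_rotvec(True),w["fx"])
m=cv2.inRange(cv2.cvtColor(d["frame"],cv2.COLOR_RGB2HSV),(22,120,120),(34,255,255))
n,l,st,ce=cv2.connectedComponentsWithStats(m)
for i in range(1,n):
    if st[i,4]>40: print(st[i],ce[i],onz(d,*ce[i],120))
E
```

```text
[462.  25. 168.]
[470. 401. 172.]
[667. 415. 172.]
[666. 214. 172.]
[457. 213. 172.]
376.57247000996074 197.6299782199326
88.74815290879573
4.0380195565786785
grip top corners [511.76309693 121.12107602 219.        ] [576.84157021 122.07293999 219.        ]
spice lid [566.36733974 107.359008   140.        ]
pot lid knob [735.86129855 -58.10871524 380.24753504]
carton/flour tri [ 494.12506587 -204.3265723    97.59800756]
wcam in tool [  79.8753894    -1.27345165 -141.68329605] [-13.99633711 -14.11339989  89.19022373] 272.9229598465575
[236 162  16  12 135] [243.11851852 167.41481481] [405.854635    65.82821789 120.        ]
[163 234  23  21 365] [174.17534247 244.05205479] [ 511.16973188 -214.00179639  120.        ]
[157 286  26  41 551] [168.23049002 305.48820327] [ 642.81215841 -300.78509487  120.        ]
```

Emit:
play_rows(steps=[{"translation": [0, 0, -0.05], "rot": [0, 0, 0], "gripper": 0.085}, {"translation": [0, 0, -0.05], "rot": [0, 0, 0], "gripper": 0.085}, {"translation": [0, 0, -0.05], "rot": [0, 0, 0], "gripper": 0.085}, {"translation": [0.038, -0.034, -0.002], "rot": [0, 0, 0], "gripper": 0.085}, {"translation": [0.038, -0.034, -0.002], "rot": [0, 0, 0], "gripper": 0.085}, {"translation": [0.038, -0.034, -0.002], "rot": [0, 0, 0], "gripper": 0.085}, {"translation": [0.038, -0.034, -0.002], "rot": [0, 0, 0], "gripper": 0.085}, {"translation": [0.038, -0.034, -0.002], "rot": [0, 0, 0], "gripper": 0.085}, {"translation": [0.038, -0.034, -0.002], "rot": [0, 0, 0], "gripper": 0.085}, {"translation": [0.038, -0.034, -0.002], "rot": [0, 0, 0], "gripper": 0.085}, {"translation": [0.038, -0.034, -0.002], "rot": [0, 0, 0], "gripper": 0.085}, {"translation": [0.038, -0.034, -0.002], "rot": [0, 0, 0], "gripper": 0.085}, {"translation": [0.038, -0.034, -0.002], "rot": [0, 0, 0], "gripper": 0.085}, {"translation": [0, 0, 0], "rot": [0, 0, 9], "gripper": 0.085}, {"translation": [0, 0, 0], "rot": [0, 0, 9], "gripper": 0.085}, {"translation": [0, 0, 0], "rot": [0, 0, 8.86], "gripper": 0.085}, {"translation": [0, 0, 0], "rot": [0, 0, 0], "gripper": 0.085}])

```text
time: 2.48
position: [422.5, 2.6, 401.3]
eef_rot: [-3.138, 0.0, 0.005]
contact_force: [1.2, -0.6, 0.0]
gripper_width: 0.995
finger_force: 0.0
```

```bash
python3 - <<'E'
from plant import *
from h import *
w=get_image("wrist");cv2.imwrite("pics/w1.png",w["frame"][:,:,::-1])
s=get_state();print(s["position"],s["eef_rot"],s["time"],w["origin"])
E
```

```text
[422.55481362   2.61197319 401.33568168] [-3.13824024e+00  1.03531220e-05  4.07764961e-03] 2.525 [501.77367652   4.01077914 543.09870806]
```

View pics/w1.png

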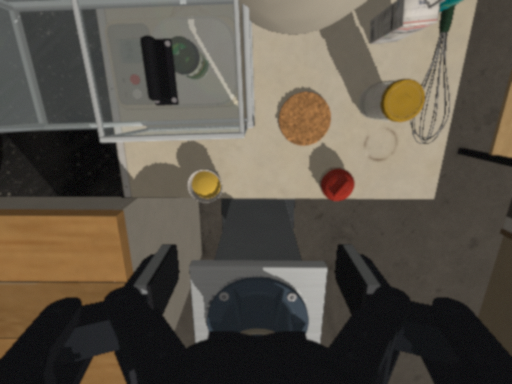

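The wrist picture shows (up = +x, left = +y): grip about (160,70), spice lid (186,56), right wall about x=245, mat (304,117), flour lid (404,100), timer (338,184), cup (205,185), carton (405,18), whisk (435,100).

```bash
python3 - <<'E'
from plant import *
from h import *
w=get_image("wrist");f=w["frame"];h=cv2.cvtColor(f,cv2.COLOR_RGB2HSV)
def comp(lo,hi,z,amin=150):
    m=cv2.inRange(h,lo,hi);n,l,st,ce=cv2.connectedComponentsWithStats(m)
    for i in range(1,n):
        if st[i,4]>amin and st[i,1]+st[i,3]<240:
            x,y,a,b=st[i,:4]
            print(st[i],ce[i].round(1),onz(w,*ce[i],z).round(1),"size",(onz(w,x,y,z)-onz(w,x+a,y+b,z)).round(1))
print("yellow");comp((20,120,110),(34,255,255),120)
print("cork");comp((5,70,70),(19,220,255),8)
print("dark grip");comp((0,0,0),(180,255,35),219)
g=h[40:75,170:215];print("spice",onz(w,186,56,140))
# grip corners
for u,v,z in((141,37,219),(149,105,219),(172,37,219),(178,105,177)):print(onz(w,u,v,z).round())
for n,u,v,z in(("rw top front",243,135,170),("rw top back",237,3,170),("mid front",102,140,172),("front inside base",245,130,0)):print(n,onz(w,u,v,z).round())
cv2.imwrite("pics/w1c.png",cv2.resize(f[0:150,90:260],None,fx=4,fy=4,interpolation=cv2.INTER_CUBIC)[:,:,::-1])
E
```

```text
yellow
[ 384   79   41   43 1348] [403.7 100. ] [ 509.9 -209.1  120. ] size [59.3 70.1  0. ]
[192 172  29  26 543] [205.5 183.8] [380.8  88.  120. ] size [43.5 44.6  0. ]
cork
[ 489   69   23   89 1077] [503.7 125.3] [ 467.4 -462.8    8. ] size [160.1  87.7   0. ]
[ 278   91   53   56 2323] [304.3 118.1] [479.  -83.6   8. ] size [102.  106.2   0. ]
[320 167  36  35 186] [336.5 182.9] [ 352.3 -156.4    8. ] size [73.7 80.3  0. ]
dark grip
[ 141   37   35   67 1686] [158.6  69.7] [538.2 112.5 219. ] size [67.  31.1  0. ]
[   0  130  123   67 6828] [ 61.5 162.9] [434.4 241.1 219. ] size [ 81.7 131.6   0. ]
[458 148  54  18 362] [484.8 156. ] [ 445.4 -266.3  219. ] size [21.3 69.7  0. ]
spice [563.92095372 100.49387737 140.        ]
[570. 128. 219.]
[501. 127. 219.]
[570.  95. 219.]
[502. 106. 177.]
rw top front [464.  24. 170.]
rw top back [616.  29. 170.]
mid front [456. 214. 172.]
front inside base [456.  29.   0.]
```

View pics/w1c.png

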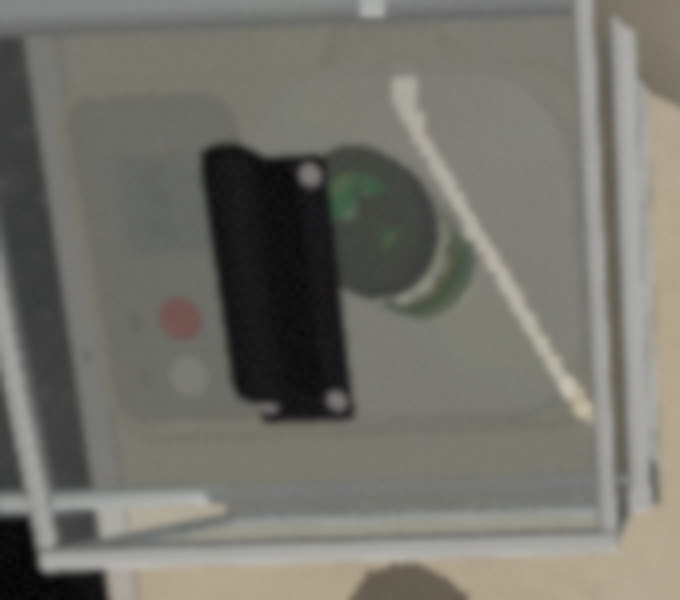

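The grip is at about (540,121), yaw ≈ 2°. That agrees across the wrist and scene views, and the 67 mm bar length matches the given size. I now go to grip it.

Emit:
play_rows(steps=[{"translation": [0.0294, -0.0296, 0.035], "rot": [0, 0, 0], "gripper": 0.085}, {"translation": [0.0294, -0.0296, 0.035], "rot": [0, 0, 0], "gripper": 0.085}, {"translation": [0.0294, -0.0296, 0.035], "rot": [0, 0, 0], "gripper": 0.085}, {"translation": [0.0294, -0.0296, 0.035], "rot": [0, 0, 0], "gripper": 0.06}, {"translation": [0, 0, 0], "rot": [0, 0, -1.9], "gripper": 0.06}, {"translation": [0, 0, 0.024], "rot": [0, 0, 0], "gripper": 0.06}, {"translation": [0, 0, 0.024], "rot": [0, 0, 0], "gripper": 0.06}, {"translation": [0, 0, 0.024], "rot": [0, 0, 0], "gripper": 0.06}, {"translation": [0, 0, 0], "rot": [0, 0, 0], "gripper": 0.0}, {"translation": [0, 0, 0], "rot": [0, 0, 0], "gripper": 0.0}, {"translation": [0, 0, 0], "rot": [0, 0, 0], "gripper": 0.0}, {"translation": [0, 0, 0], "rot": [0, 0, 0], "gripper": 0.0}, {"translation": [0, 0, 0], "rot": [0, 0, 0], "gripper": 0.0}, {"translation": [0, 0, 0], "rot": [0, 0, 0], "gripper": 0.0}], grip_force=30)

```text
time: 4.32
position: [538.7, 69.9, 192.3]
eef_rot: [-3.087, -0.001, 0.125]
contact_force: [-0.3, 0.3, -0.6]
gripper_width: -0.003
finger_force: 0.0
```

```bash
python3 - <<'E'
from plant import *
s=get_state();print({k:np.round(v,3) if True else 0 for k,v in s.items()}) if 'np' in globals() else print(s)
E
```

```text
{'time': 4.325, 'joint_pos': array([ 0.0985142 ,  0.28459058, -0.05151588,  1.23483093,  0.05412702,
        3.11461497]), 'joint_vel': array([-0.00184462,  0.00073602, -0.00033186,  0.00110691, -0.00056212,
        0.000583  ]), 'effort': array([-1.03417641e-02, -5.69289315e+01,  3.40460873e+01,  8.65774549e-03,
        2.13802219e-01, -2.45103738e-04]), 'position': array([538.65822832,  69.91675411, 192.2543636 ]), 'eef_rot': array([-3.08748149e+00, -1.31832169e-03,  1.25452391e-01]), 'contact_force': array([-0.25527081,  0.29019469, -0.64408327]), 'wrist_torque': array([-0.01549645, -0.00510703, -0.00096762]), 'finger_force': 0.0, 'gripper_width': -0.0027508775923648448}
```

Emit:
play_rows(steps=[{"translation": [0, 0, -0.04], "rot": [0, 0, 0], "gripper": 0.06}, {"translation": [0, 0, -0.04], "rot": [0, 0, 0], "gripper": 0.06}, {"translation": [0, 0, 0], "rot": [0, 0, 0], "gripper": 0.06}])

```text
time: 4.7
position: [540.5, 65.6, 274.9]
eef_rot: [-3.088, -0.006, 0.125]
contact_force: [-0.6, 0.1, -0.2]
gripper_width: 0.637
finger_force: 0.0
```

```bash
python3 - <<'E'
from plant import *
s=get_state();print(s)
E
```

```text
{'time': 4.7, 'joint_pos': array([0.09036009, 0.25830246, 0.1236352 , 1.43167314, 0.05410856,
       3.10659823]), 'joint_vel': array([ 0.00280214,  0.02349799, -0.07736113, -0.05179752, -0.00034723,
        0.00329016]), 'effort': array([-8.14869488e-02, -5.77525735e+01,  3.69238687e+01,  1.02372229e+00,
        2.14723027e-01, -2.62100960e-02]), 'position': array([540.45018023,  65.62884926, 274.94365565]), 'eef_rot': array([-3.08767283, -0.0063454 ,  0.12530398]), 'contact_force': array([-0.62949801,  0.07251761, -0.19520492]), 'wrist_torque': array([-0.02632466,  0.01804412, -0.02469201]), 'finger_force': 0.0, 'gripper_width': 0.636755954784518}
```

Joint 6 hit its limit, since yaw 0 is out of range for y > 0. I'll use the half-turned grasp instead (yaw ≈ π).

Emit:
play_rows(steps=[{"translation": [0, 0, 0], "rot": [0, 0, -10.3], "gripper": 0.06}, {"translation": [0, 0, 0], "rot": [0, 0, -10.3], "gripper": 0.06}, {"translation": [0, 0, 0], "rot": [0, 0, -10.3], "gripper": 0.06}, {"translation": [0, 0, 0], "rot": [0, 0, -10.3], "gripper": 0.06}, {"translation": [0, 0, 0], "rot": [0, 0, -10.3], "gripper": 0.06}, {"translation": [0, 0, 0], "rot": [0, 0, -10.3], "gripper": 0.06}, {"translation": [0, 0, 0], "rot": [0, 0, -10.3], "gripper": 0.06}, {"translation": [0, 0, 0], "rot": [0, 0, -10.3], "gripper": 0.06}, {"translation": [0, 0, 0], "rot": [0, 0, -10.3], "gripper": 0.06}, {"translation": [0, 0, 0], "rot": [0, 0, -10.3], "gripper": 0.06}, {"translation": [0, 0, 0], "rot": [0, 0, -10.3], "gripper": 0.06}, {"translation": [0, 0, 0], "rot": [0, 0, -10.3], "gripper": 0.06}, {"translation": [0, 0, 0], "rot": [0, 0, -10.3], "gripper": 0.06}, {"translation": [0, 0, 0], "rot": [0, 0, -10.3], "gripper": 0.06}, {"translation": [0, 0, 0], "rot": [0, 0, -10.3], "gripper": 0.06}, {"translation": [0, 0, 0], "rot": [0, 0, -10.3], "gripper": 0.06}, {"translation": [0, 0, 0], "rot": [0, 0, -10.2], "gripper": 0.06}, {"translation": [0, 0, 0], "rot": [0, 0, 0], "gripper": 0.06}])

```text
time: 6.95
position: [538.8, 65.6, 271.2]
eef_rot: [3.088, -0.005, -3.104]
contact_force: [1.0, -0.1, 0.3]
gripper_width: 0.706
finger_force: 0.0
```

```bash
cat >> h.py <<'E'
def delta(s,pos,yaw):
    "tool-axis shift (m) and rotvec (deg) that bring the tool to pos, pointing down, at yaw"
    T=R.from_euler("xyz",s["eef_rot"]); G=R.from_euler("xyz",[np.pi,0,yaw])
    G2=(T.inv()*G).as_rotvec(True)
    print("shift in tool axes",(T.inv().apply(np.array(pos)-s["position"])/1e3).round(4),"after-turn axes",(G.inv().apply(np.array(pos)-s["position"])/1e3).round(4),"rot",G2.round(2))
    print(s["time"],s["position"].round(1),s["eef_rot"].round(3),s["gripper_width"].round(3),s["contact_force"].round(1),s["joint_pos"].round(2))
E
python3 - <<'E'
from plant import *
from h import *
delta(get_state(),[538,121,260],np.pi+.038)
E
```

```text
shift in tool axes [-0.0013  0.0547  0.0142] after-turn axes [-0.0013  0.0554  0.0112] rot [ 3.09 -0.27 -0.06]Traceback (most recent call last):
  File "<stdin>", line 3, in <module>
  File "h.py", line 22, in delta
    print(s["time"],s["position"].round(1),s["eef_rot"].round(3),s["gripper_width"].round(3),s["contact_force"].round(1),s["joint_pos"].round(2))
                                                                 ^^^^^^^^^^^^^^^^^^^^^^^^
AttributeError: 'float' object has no attribute 'round'
```

Emit:
play_rows(steps=[{"translation": [0, 0, 0], "rot": [3.09, -0.27, 0], "gripper": 0.06}, {"translation": [0, 0.028, 0], "rot": [0, 0, 0], "gripper": 0.06}, {"translation": [-0.001, 0.0275, 0], "rot": [0, 0, 0], "gripper": 0.06}, {"translation": [0, 0, 0.027], "rot": [0, 0, 0], "gripper": 0.06}, {"translation": [0, 0, 0.027], "rot": [0, 0, 0], "gripper": 0.06}, {"translation": [0, 0, 0.027], "rot": [0, 0, 0], "gripper": 0.06}, {"translation": [0, 0, 0], "rot": [0, 0, 0], "gripper": 0.0}, {"translation": [0, 0, 0], "rot": [0, 0, 0], "gripper": 0.0}, {"translation": [0, 0, 0], "rot": [0, 0, 0], "gripper": 0.0}, {"translation": [0, 0, 0], "rot": [0, 0, 0], "gripper": 0.0}, {"translation": [0, 0, 0], "rot": [0, 0, 0], "gripper": 0.0}], grip_force=30)

```text
time: 8.32
position: [538.6, 121.2, 192.3]
eef_rot: [3.141, 0.003, -3.104]
contact_force: [-1.6, -0.9, 5.8]
gripper_width: 0.178
finger_force: 31.3
```

Emit:
play_rows(steps=[{"translation": [0, 0.008, -0.001], "rot": [0, 0, 0], "gripper": 0.0}, {"translation": [0, 0.02, 0], "rot": [0, 0, 0], "gripper": 0.0}, {"translation": [0, 0.02, 0], "rot": [0, 0, 0], "gripper": 0.0}, {"translation": [0, 0.02, 0], "rot": [0, 0, 0], "gripper": 0.0}, {"translation": [0, 0.02, 0], "rot": [0, 0, 0], "gripper": 0.0}, {"translation": [0, 0.02, 0], "rot": [0, 0, 0], "gripper": 0.0}, {"translation": [0, 0.02, 0], "rot": [0, 0, 0], "gripper": 0.0}, {"translation": [0, 0.02, 0], "rot": [0, 0, 0], "gripper": 0.0}, {"translation": [0, 0.02, 0], "rot": [0, 0, 0], "gripper": 0.0}, {"translation": [0, 0.01, 0], "rot": [0, 0, 0], "gripper": 0.0}, {"translation": [0, 0.004, 0], "rot": [0, 0, 0], "gripper": 0.0}, {"translation": [0, 0, 0], "rot": [0, 0, 0], "gripper": 0.0}])

```text
time: 9.82
position: [532.2, 301.8, 192.3]
eef_rot: [-3.138, 0.004, -3.105]
contact_force: [7.3, -12.2, 0.8]
gripper_width: 0.188
finger_force: 30.9
```

Emit:
play_rows(steps=[{"translation": [0, 0.003, 0], "rot": [0, 0, 0], "gripper": 0.0}, {"translation": [0, 0, 0], "rot": [0, 0, 0], "gripper": 0.0}])

```text
time: 10.07
position: [532.2, 301.8, 192.3]
eef_rot: [-3.133, 0.004, -3.107]
contact_force: [7.9, -26.2, 4.8]
gripper_width: 0.182
finger_force: 32.2
```

Emit:
play_rows(steps=[{"translation": [0, -0.004, 0], "rot": [0, 0, 0], "gripper": 0.0}, {"translation": [0, 0, 0], "rot": [0, 0, 0], "gripper": 0.05}, {"translation": [0, 0, 0], "rot": [0, 0, 0], "gripper": 0.05}, {"translation": [0, 0, 0], "rot": [0, 0, 0], "gripper": 0.05}, {"translation": [0, 0, -0.04], "rot": [0, 0, 0], "gripper": 0.085}, {"translation": [0, 0, -0.04], "rot": [0, 0, 0], "gripper": 0.085}, {"translation": [-0.0136, -0.046, -0.02], "rot": [0, 0, 0], "gripper": 0.085}, {"translation": [-0.0136, -0.046, -0.02], "rot": [0, 0, 0], "gripper": 0.085}, {"translation": [-0.0136, -0.046, -0.02], "rot": [0, 0, 0], "gripper": 0.085}, {"translation": [-0.0136, -0.046, -0.02], "rot": [0, 0, 0], "gripper": 0.085}, {"translation": [-0.0136, -0.046, -0.02], "rot": [0, 0, 0], "gripper": 0.085}, {"translation": [0, 0, 0], "rot": [0, 0, 0], "gripper": 0.085}])

```text
time: 11.58
position: [608.8, 72.1, 373.3]
eef_rot: [-3.141, 0.003, -3.107]
contact_force: [-1.2, -0.3, 0.1]
gripper_width: 0.993
finger_force: 0.0
```

```bash
sed -i 's/s\["gripper_width"\].round(3)/round(s["gripper_width"],3)/' h.py; python3 - <<'E'
from plant import *
from h import *
w=get_image("wrist");cv2.imwrite("pics/w2.png",w["frame"][:,:,::-1]);np.save("w2.npy",w,allow_pickle=True)
delta(get_state(),[564,100,260],np.pi+.038)
E
```

```text
shift in tool axes [0.0435 0.0279 0.1123] after-turn axes [0.0432 0.0281 0.1124] rot [ 0.02  0.11 -0.13]
11.625 [608.2  73.6 372.4] [ 3.141e+00  2.000e-03 -3.106e+00] 0.996 [-0.2  0.9 -0.2] [0.12 0.41 0.59 1.75 0.   0.08]
```

View pics/w2.png

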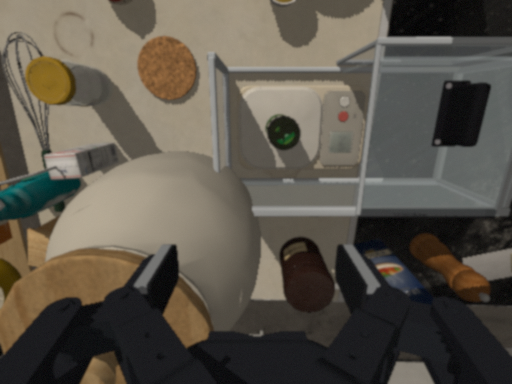

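The guard is open. Spice lid at about (283,132), pan about x 243–320, mat (167,69), flour lid (47,80).

```bash
python3 - <<'E'
from h import *
w=np.load("w2.npy",allow_pickle=True).item();f=w["frame"];h=cv2.cvtColor(f,cv2.COLOR_RGB2HSV)
def comp(n,m,zs):
    c,_=cv2.findContours(m,cv2.RETR_EXTERNAL,cv2.CHAIN_APPROX_NONE)
    c=max(c,key=cv2.contourArea); (u,v),r=cv2.minEnclosingCircle(c); e=cv2.boundingRect(c)
    for z in zs:
        a=onz(w,u-r,v,z);b=onz(w,u+r,v,z);print(n,(round(u,1),round(v,1),round(r,1)),e,onz(w,u,v,z).round(1),"diam",np.linalg.norm(a-b).round(1))
M=lambda x,y,a,b:cv2.rectangle(np.zeros(f.shape[:2],np.uint8),(x,y),(a,b),255,-1)
dark=cv2.inRange(h,(0,0,0),(180,255,80))
comp("spice",dark&M(255,105,315,160),(140,))
comp("cork",cv2.inRange(h,(5,70,70),(19,220,255))&M(130,30,205,105),(8,))
comp("flour",cv2.inRange(h,(18,120,90),(34,255,255))&M(15,45,105,110),(120,))
g=h[...,2]
print("row 105:",g[105,225:345:2]);print("col 262:",g[75:185:2,262])
print("row 105 sat:",h[105,225:345:2,1])
for n,u,v,z in(("rwF",220,60,168),("rwB",218,172,168)):print(n,onz(w,u,v,z).round())
E
```

```text
spice (282.7, 133.7, 18.0) (266, 116, 34, 35) [566.2 107.7 140. ] diam 48.4
cork (165.9, 67.8, 33.4) (137, 35, 60, 66) [476.4 -84.4   8. ] diam 113.2
flour (48.0, 80.0, 25.6) (25, 56, 46, 48) [ 508.6 -208.7  120. ] diam 68.5
row 105: [117  85  79  89  91  92  88  86  89  92  94 115 161 169 169 169 169 169
 170 169 170 170 170 170 170 169 168 168 167 167 166 166 165 166 165 165
 165 163 164 165 161 160 159 158 157 156 155 151 125 124 129 130 132 134
 132 131 131 125 132 148]
col 262: [ 90  89 103 149 161 172 187 184 172 171 172 172 170 171 171 171 170 167
 167 166 164 162 162 160 161 163 160 154 126 107  94  89  92  91  91  91
  91  91  92  91  90  90  89  88  90  88  83  86  88  89  88  85  77  93
 103]
row 105 sat: [ 7  6 26 52 56 53 52 44 34 33 35 35 35 35 35 35 35 35 36 36 36 35 35 39
 36 36 36 38 38 38 38 35 39 37 37 36 36 36 36 39 36 37 37 37 36 36 36 35
 35 39 43 39 43 42 41 41 41 39 31 33]
rwF [483.  27. 168.]
rwB [615.  24. 168.]
```

```bash
python3 - <<'E'
from h import *
w=np.load("w2.npy",allow_pickle=True).item();f=w["frame"];h=cv2.cvtColor(f,cv2.COLOR_RGB2HSV)
g=h[...,2]
for c in (300,310):print(c,list(zip(range(78,182,2),g[78:182:2,c])))
r=g[120];print([(u,r[u]) for u in range(236,334,2)])
for u,v in((248,105),(320,105),(284,86),(284,163)):print(onz(w,u,v,35).round())
E
```

```text
300 [(78, np.uint8(91)), (80, np.uint8(118)), (82, np.uint8(152)), (84, np.uint8(163)), (86, np.uint8(183)), (88, np.uint8(187)), (90, np.uint8(175)), (92, np.uint8(169)), (94, np.uint8(169)), (96, np.uint8(169)), (98, np.uint8(167)), (100, np.uint8(166)), (102, np.uint8(166)), (104, np.uint8(164)), (106, np.uint8(163)), (108, np.uint8(162)), (110, np.uint8(160)), (112, np.uint8(160)), (114, np.uint8(159)), (116, np.uint8(158)), (118, np.uint8(156)), (120, np.uint8(154)), (122, np.uint8(154)), (124, np.uint8(152)), (126, np.uint8(146)), (128, np.uint8(129)), (130, np.uint8(105)), (132, np.uint8(99)), (134, np.uint8(100)), (136, np.uint8(109)), (138, np.uint8(124)), (140, np.uint8(115)), (142, np.uint8(98)), (144, np.uint8(92)), (146, np.uint8(88)), (148, np.uint8(90)), (150, np.uint8(90)), (152, np.uint8(89)), (154, np.uint8(89)), (156, np.uint8(89)), (158, np.uint8(88)), (160, np.uint8(89)), (162, np.uint8(90)), (164, np.uint8(90)), (166, np.uint8(86)), (168, np.uint8(81)), (170, np.uint8(84)), (172, np.uint8(89)), (174, np.uint8(90)), (176, np.uint8(89)), (178, np.uint8(79)), (180,
[... 1566 characters left out ...]
4)), (276, np.uint8(32)), (278, np.uint8(30)), (280, np.uint8(32)), (282, np.uint8(32)), (284, np.uint8(28)), (286, np.uint8(29)), (288, np.uint8(31)), (290, np.uint8(33)), (292, np.uint8(35)), (294, np.uint8(81)), (296, np.uint8(141)), (298, np.uint8(155)), (300, np.uint8(154)), (302, np.uint8(155)), (304, np.uint8(151)), (306, np.uint8(152)), (308, np.uint8(153)), (310, np.uint8(151)), (312, np.uint8(153)), (314, np.uint8(153)), (316, np.uint8(151)), (318, np.uint8(150)), (320, np.uint8(121)), (322, np.uint8(113)), (324, np.uint8(126)), (326, np.uint8(129)), (328, np.uint8(130)), (330, np.uint8(130)), (332, np.uint8(129))]
[532.  57.  35.]
[527. 177.  35.]
[500. 115.  35.]
[628. 124.  35.]
```

Measurements: spice (566,107.5), pan centre (568,106), mat (478,-85), flour (509,-209). They are consistent across views. Next I grasp the spice jar.

Emit:
play_rows(steps=[{"translation": [0.0205, 0.0178, 0.05], "rot": [0, 0, 0], "gripper": 0.085}, {"translation": [0.0205, 0.0177, 0.05], "rot": [0, 0, 0], "gripper": 0.085}, {"translation": [0, 0, 0.04], "rot": [0, 0, 0], "gripper": 0.085}, {"translation": [0, 0, 0.04], "rot": [0, 0, 0], "gripper": 0.085}, {"translation": [0, 0, 0.04], "rot": [0, 0, 0], "gripper": 0.085}, {"translation": [0, 0, 0.03], "rot": [0, 0, 0], "gripper": 0.085}, {"translation": [0, 0, 0.02], "rot": [0, 0, 0], "gripper": 0.085}, {"translation": [0, 0, 0.01], "rot": [0, 0, 0], "gripper": 0.085}, {"translation": [0, 0, 0], "rot": [0, 0, 0], "gripper": 0.055}, {"translation": [0, 0, 0], "rot": [0, 0, 0], "gripper": 0.055}, {"translation": [0, 0, 0], "rot": [0, 0, 0], "gripper": 0.02}, {"translation": [0, 0, 0], "rot": [0, 0, 0], "gripper": 0.02}, {"translation": [0, 0, 0], "rot": [0, 0, 0], "gripper": 0.02}, {"translation": [0, 0, 0], "rot": [0, 0, 0], "gripper": 0.02}], grip_force=25)

```text
time: 13.38
position: [566.3, 108.7, 93.1]
eef_rot: [3.141, 0.003, -3.104]
contact_force: [-0.4, -0.5, 6.2]
gripper_width: 0.516
finger_force: 25.4
```

Emit:
play_rows(steps=[{"translation": [0, 0, -0.015], "rot": [0, 0, 0], "gripper": 0.02}, {"translation": [0, 0, -0.035], "rot": [0, 0, 0], "gripper": 0.02}, {"translation": [0, 0, -0.04], "rot": [0, 0, 0], "gripper": 0.02}, {"translation": [0, 0, -0.04], "rot": [0, 0, 0], "gripper": 0.02}, {"translation": [0, 0, -0.025], "rot": [0, 0, 0], "gripper": 0.02}, {"translation": [0.0095, -0.019, 0], "rot": [0, 0, 0], "gripper": 0.02}, {"translation": [0.019, -0.038, 0], "rot": [0, 0, 0], "gripper": 0.02}, {"translation": [0.019, -0.038, 0], "rot": [0, 0, 0], "gripper": 0.02}, {"translation": [0.019, -0.038, 0], "rot": [0, 0, 0], "gripper": 0.02}, {"translation": [0.019, -0.038, 0], "rot": [0, 0, 0], "gripper": 0.02}, {"translation": [0.0097, -0.019, 0], "rot": [0, 0, 0], "gripper": 0.02}, {"translation": [0, 0, 0.04], "rot": [0, 0, 0], "gripper": 0.02}, {"translation": [0, 0, 0.04], "rot": [0, 0, 0], "gripper": 0.02}, {"translation": [0, 0, 0.04], "rot": [0, 0, 0], "gripper": 0.02}, {"translation": [0, 0, 0.02], "rot": [0, 0, 0], "gripper": 0.02}, {"translation": [0, 0, 0], "rot": [0, 0, 0], "gripper": 0.02}])

```text
time: 15.38
position: [475.2, -85.1, 105.2]
eef_rot: [3.141, -0.003, -3.104]
contact_force: [0.5, 0.3, -0.8]
gripper_width: 0.517
finger_force: 25.9
```

```bash
python3 - <<'E'
from plant import *
from h import *
delta(get_state(),[478,-85,66],np.pi+.038)
E
```

```text
shift in tool axes [-0.003  -0.      0.0391] after-turn axes [-0.0028  0.      0.0392] rot [ 0.05 -0.19 -0.03]
15.375 [475.2 -85.1 105.2] [ 3.141e+00 -3.000e-03 -3.104e+00] 0.517 [ 0.5  0.3 -0.8] [-0.18  0.25 -0.34  0.99  0.   -0.21]
```

Emit:
play_rows(steps=[{"translation": [-0.002, 0, 0.018], "rot": [0, 0, 0], "gripper": 0.02}, {"translation": [0, 0, 0.012], "rot": [0, 0, 0], "gripper": 0.02}, {"translation": [0, 0, 0.005], "rot": [0, 0, 0], "gripper": 0.02}, {"translation": [0, 0, 0.003], "rot": [0, 0, 0], "gripper": 0.02}, {"translation": [0, 0, 0], "rot": [0, 0, 0], "gripper": 0.02}])

```text
time: 16.0
position: [479.9, -84.8, 69.2]
eef_rot: [3.142, 0.001, -3.103]
contact_force: [0.7, -0.8, -1.5]
gripper_width: 0.516
finger_force: 25.9
```

Emit:
play_rows(steps=[{"translation": [0, 0, 0.002], "rot": [0, 0, 0], "gripper": 0.02}, {"translation": [0, 0, 0.0015], "rot": [0, 0, 0], "gripper": 0.02}, {"translation": [0, 0, 0], "rot": [0, 0, 0], "gripper": 0.02}])

```text
time: 16.38
position: [480.2, -84.8, 66.0]
eef_rot: [-3.141, 0.002, -3.103]
contact_force: [-1.9, -0.5, 4.9]
gripper_width: 0.515
finger_force: 26.1
```

Emit:
play_rows(steps=[{"translation": [0, 0, 0], "rot": [0, 0, 0], "gripper": 0.055}, {"translation": [0, 0, 0], "rot": [0, 0, 0], "gripper": 0.085}, {"translation": [0, 0, 0], "rot": [0, 0, 0], "gripper": 0.085}, {"translation": [0, 0, 0], "rot": [0, 0, 0], "gripper": 0.085}, {"translation": [0, 0, -0.02], "rot": [0, 0, 0], "gripper": 0.085}, {"translation": [0, 0, -0.05], "rot": [0, 0, 0], "gripper": 0.085}, {"translation": [0, 0, -0.05], "rot": [0, 0, 0], "gripper": 0.085}, {"translation": [0, 0, -0.045], "rot": [0, 0, 0], "gripper": 0.085}, {"translation": [-0.0061, -0.0312, 0], "rot": [0, 0, 0], "gripper": 0.085}, {"translation": [-0.0061, -0.0313, 0], "rot": [0, 0, 0], "gripper": 0.085}, {"translation": [-0.0061, -0.0313, 0], "rot": [0, 0, 0], "gripper": 0.085}, {"translation": [-0.006, -0.0312, 0], "rot": [0, 0, 0], "gripper": 0.085}, {"translation": [0, 0, 0], "rot": [0, 0, 0], "gripper": 0.085}])

```text
time: 18.0
position: [508.9, -210.4, 230.0]
eef_rot: [3.142, 0.001, -3.106]
contact_force: [-0.1, 0.8, -0.4]
gripper_width: 0.998
finger_force: 0.0
```

```bash
python3 - <<'E'
from plant import *
from h import *
s=get_state();delta(s,[509,-209,66],np.pi+.038)
w=get_image("wrist");cv2.imwrite("pics/w3.png",w["frame"][:,:,::-1]);np.save("w3.npy",w,allow_pickle=True)
E
```

```text
shift in tool axes [-0.      0.0014  0.164 ] after-turn axes [-0.0002  0.0014  0.164 ] rot [ 0.    0.05 -0.12]
18.0 [ 508.9 -210.4  230. ] [ 3.142e+00  1.000e-03 -3.106e+00] 0.998 [-0.1  0.8 -0.4] [-0.39  0.28  0.04  1.33  0.   -0.43]
```

View pics/w3.png

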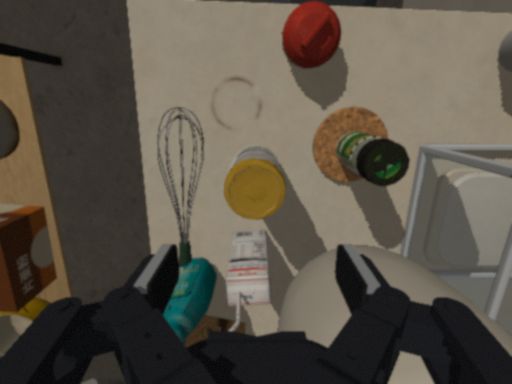

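The spice jar stands upright, centred on the mat. Flour lid at about (255,190), and the whisk is left of it at u≈160–204.

```bash
python3 - <<'E'
from h import *
w=np.load("w3.npy",allow_pickle=True).item();h=cv2.cvtColor(w["frame"],cv2.COLOR_RGB2HSV)
m=cv2.inRange(h,(18,120,90),(34,255,255));m[:, :210]=0;m[:,300:]=0;m[:140]=0;m[230:]=0
x,y,a,b=cv2.boundingRect(m);print(x,y,a,b,onz(w,x+a/2,y+b/2,120).round(1),onz(w,x,y+b/2,120)-onz(w,x+a,y+b/2,120))
print("whisk edge",onz(w,204,150,20).round(),"mat",onz(w,351,145,8).round(),"spice lid",onz(w,383,161,113).round(),"carton",onz(w,248,237,195).round())
E
```

```text
224 159 62 60 [ 507.2 -210.2  120. ] [  2.11739389 -59.75693381   0.        ]
whisk edge [ 488. -277.   20.] mat [476. -84.   8.] spice lid [477. -88. 113.] carton [ 520. -214.  195.]
```

```bash
python3 - <<'E'
from h import *
w=np.load("w3.npy",allow_pickle=True).item()
for v,z in((232,0),(232,150),(302,120),(302,150),(302,195)):print(v,z,onz(w,248,v,z).round())
E
```

```text
232 0 [ 612. -218.    0.]
232 150 [ 538. -215.  150.]
302 120 [ 639. -214.  120.]
302 150 [ 614. -213.  150.]
302 195 [ 577. -213.  195.]
```

Emit:
play_rows(steps=[{"translation": [0.001, 0, 0.03], "rot": [0, 0, 0], "gripper": 0.085}, {"translation": [0, 0, 0.04], "rot": [0, 0, 0], "gripper": 0.085}, {"translation": [0, 0, 0.04], "rot": [0, 0, 0], "gripper": 0.085}, {"translation": [0, 0, 0.03], "rot": [0, 0, 0], "gripper": 0.085}, {"translation": [0, 0, 0.016], "rot": [0, 0, 0], "gripper": 0.085}, {"translation": [0, 0, 0.008], "rot": [0, 0, 0], "gripper": 0.085}, {"translation": [0, 0, 0], "rot": [0, 0, 0], "gripper": 0.085}, {"translation": [0, 0, 0], "rot": [0, 0, 0], "gripper": 0.04}, {"translation": [0, 0, 0], "rot": [0, 0, 0], "gripper": 0.04}, {"translation": [0, 0, 0], "rot": [0, 0, 0], "gripper": 0.04}, {"translation": [0, 0, 0], "rot": [0, 0, 0], "gripper": 0.04}, {"translation": [0, 0, 0], "rot": [0, 0, 0], "gripper": 0.04}], grip_force=35)

```text
time: 19.55
position: [508.7, -209.4, 67.9]
eef_rot: [-3.14, 0.004, -3.104]
contact_force: [-1.2, -0.4, 5.5]
gripper_width: 0.729
finger_force: 37.1
```

Emit:
play_rows(steps=[{"translation": [0, 0, -0.015], "rot": [0, 0, 0], "gripper": 0.04}, {"translation": [0, 0, -0.04], "rot": [0, 0, 0], "gripper": 0.04}, {"translation": [0, 0, -0.045], "rot": [0, 0, 0], "gripper": 0.04}, {"translation": [0, 0, -0.045], "rot": [0, 0, 0], "gripper": 0.04}, {"translation": [0, 0, -0.04], "rot": [0, 0, 0], "gripper": 0.04}, {"translation": [-0.004, 0.0174, 0], "rot": [0, 0, 0], "gripper": 0.04}, {"translation": [-0.0079, 0.0348, 0], "rot": [0, 0, 0], "gripper": 0.04}, {"translation": [-0.0079, 0.0348, 0], "rot": [0, 0, 0], "gripper": 0.04}, {"translation": [-0.0079, 0.0348, 0], "rot": [0, 0, 0], "gripper": 0.04}, {"translation": [-0.0079, 0.0348, 0], "rot": [0, 0, 0], "gripper": 0.04}, {"translation": [-0.0079, 0.0348, 0], "rot": [0, 0, 0], "gripper": 0.04}, {"translation": [-0.0079, 0.0348, 0], "rot": [0, 0, 0], "gripper": 0.04}, {"translation": [-0.0079, 0.0348, 0], "rot": [0, 0, 0], "gripper": 0.04}, {"translation": [-0.0079, 0.0348, 0], "rot": [0, 0, 0], "gripper": 0.04}, {"translation": [-0.004, 0.0174, 0], "rot": [0, 0, 0], "gripper": 0.04}, {"translation": [0, 0, 0], "rot": [0, 0, 0], "gripper": 0.04}, {"translation": [0, 0, 0], "rot": [0, 0, 0], "gripper": 0.04}])

```text
time: 21.68
position: [566.3, 106.4, 251.2]
eef_rot: [-3.141, 0.0, -3.104]
contact_force: [0.0, 0.1, -3.3]
gripper_width: 0.726
finger_force: 40.2
```

```bash
python3 - <<'E'
from plant import *
from h import *
s=get_state();delta(s,[568,106,103],np.pi+.038)
w=get_image("wrist");cv2.imwrite("pics/w4.png",w["frame"][:,:,::-1]);np.save("w4.npy",w,allow_pickle=True)
E
```

```text
shift in tool axes [-0.0016 -0.0004  0.1482] after-turn axes [-0.0016 -0.0005  0.1482] rot [-0.02  0.01  0.  ]
21.675 [566.3 106.4 251.2] [-3.141  0.    -3.104] 0.726 [ 0.   0.1 -3.3] [ 0.19  0.32  0.16  1.4  -0.    0.15]
```

View pics/w4.png

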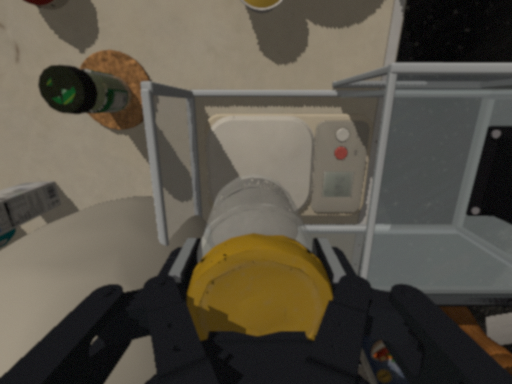

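Pan visible: left edge u≈209, right edge u≈312 and front edge v≈119. The spice jar is still upright on the mat.

```bash
python3 - <<'E'
from h import *
w=np.load("w4.npy",allow_pickle=True).item();h=cv2.cvtColor(w["frame"],cv2.COLOR_RGB2HSV);g=h[...,2].astype(int)
print([(u,g[160,u]) for u in range(196,222,2)],[(u,g[160,u]) for u in range(302,322,2)],[(v,g[v,262]) for v in range(90,130,2)])
a=onz(w,209,160,35);b=onz(w,312,160,35);c=onz(w,262,119,35);print(a,b,c,np.linalg.norm(a-b),onz(w,262,112,10))
E
```

```text
[(196, np.int64(69)), (198, np.int64(64)), (200, np.int64(78)), (202, np.int64(79)), (204, np.int64(79)), (206, np.int64(78)), (208, np.int64(75)), (210, np.int64(78)), (212, np.int64(78)), (214, np.int64(79)), (216, np.int64(79)), (218, np.int64(79)), (220, np.int64(80))] [(302, np.int64(137)), (304, np.int64(137)), (306, np.int64(137)), (308, np.int64(136)), (310, np.int64(119)), (312, np.int64(97)), (314, np.int64(110)), (316, np.int64(111)), (318, np.int64(116)), (320, np.int64(115))] [(90, np.int64(149)), (92, np.int64(134)), (94, np.int64(115)), (96, np.int64(78)), (98, np.int64(81)), (100, np.int64(81)), (102, np.int64(78)), (104, np.int64(81)), (106, np.int64(107)), (108, np.int64(136)), (110, np.int64(141)), (112, np.int64(143)), (114, np.int64(163)), (116, np.int64(169)), (118, np.int64(170)), (120, np.int64(160)), (122, np.int64(152)), (124, np.int64(151)), (126, np.int64(151)), (128, np.int64(150))]
[559.22071529  44.88269879  35.        ] [554.06057119 181.35751615  35.        ] [504.11636287 112.78102813  35.        ] 136.5723356340352 [496.19721755 112.926225    10.        ]
```

Emit:
play_rows(steps=[{"translation": [-0.003, 0.0005, 0.02], "rot": [0, 0, 0], "gripper": 0.04}, {"translation": [0, 0, 0.035], "rot": [0, 0, 0], "gripper": 0.04}, {"translation": [0, 0, 0.035], "rot": [0, 0, 0], "gripper": 0.04}, {"translation": [0, 0, 0.028], "rot": [0, 0, 0], "gripper": 0.04}, {"translation": [0, 0, 0.016], "rot": [0, 0, 0], "gripper": 0.04}, {"translation": [0, 0, 0.008], "rot": [0, 0, 0], "gripper": 0.04}, {"translation": [0, 0, 0.002], "rot": [0, 0, 0], "gripper": 0.04}, {"translation": [0, 0, 0], "rot": [0, 0, 0], "gripper": 0.04}])

```text
time: 22.72
position: [570.5, 107.6, 108.4]
eef_rot: [3.141, 0.002, -3.103]
contact_force: [0.5, 0.8, -4.0]
gripper_width: 0.725
finger_force: 40.2
```

Emit:
play_rows(steps=[{"translation": [0, 0, 0.003], "rot": [0, 0, 0], "gripper": 0.04}, {"translation": [0, 0, 0.0015], "rot": [0, 0, 0], "gripper": 0.04}, {"translation": [0, 0, 0.0015], "rot": [0, 0, 0], "gripper": 0.04}, {"translation": [0, 0, 0], "rot": [0, 0, 0], "gripper": 0.04}])

```text
time: 23.22
position: [570.6, 107.6, 102.9]
eef_rot: [3.141, 0.003, -3.103]
contact_force: [-1.8, -1.1, 6.1]
gripper_width: 0.724
finger_force: 40.5
```

Emit:
play_rows(steps=[{"translation": [0, 0, 0], "rot": [0, 0, 0], "gripper": 0.07}, {"translation": [0, 0, 0], "rot": [0, 0, 0], "gripper": 0.085}, {"translation": [0, 0, 0], "rot": [0, 0, 0], "gripper": 0.085}, {"translation": [0, 0, 0], "rot": [0, 0, 0], "gripper": 0.085}, {"translation": [0, 0, -0.02], "rot": [0, 0, 0], "gripper": 0.085}, {"translation": [0, 0, -0.05], "rot": [0, 0, 0], "gripper": 0.085}, {"translation": [0, 0, -0.06], "rot": [0, 0, 0], "gripper": 0.085}, {"translation": [0, 0, -0.06], "rot": [0, 0, 0], "gripper": 0.085}, {"translation": [0.012, 0.048, 0], "rot": [0, 0, 0], "gripper": 0.085}, {"translation": [0.012, 0.048, 0], "rot": [0, 0, 0], "gripper": 0.085}, {"translation": [0.007, 0.048, 0], "rot": [0, 0, 0], "gripper": 0.085}, {"translation": [0, 0.048, 0], "rot": [0, 0, 0], "gripper": 0.06}, {"translation": [0, 0, 0], "rot": [0, 0, 0], "gripper": 0.06}])

```text
time: 24.85
position: [530.9, 301.2, 290.8]
eef_rot: [3.141, 0.001, -3.1]
contact_force: [0.1, -0.5, -0.3]
gripper_width: 0.7
finger_force: 0.0
```

```bash
python3 - <<'E'
from plant import *
from h import *
s=get_state();delta(s,[532,301,192],np.pi+.038)
w=get_image("wrist");cv2.imwrite("pics/w5.png",w["frame"][:,:,::-1])
E
```

```text
shift in tool axes [-0.001  -0.0003  0.0988] after-turn axes [-0.0011 -0.0003  0.0988] rot [0.02 0.03 0.23]
24.85 [530.9 301.2 290.8] [ 3.141e+00  1.000e-03 -3.100e+00] 0.7 [ 0.1 -0.5 -0.3] [ 0.52  0.38  0.34  1.53 -0.    0.47]
```

View pics/w5.png

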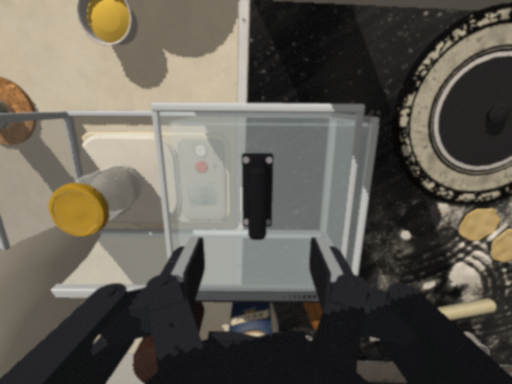

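The flour jar stands upright on the pan, with its lid at about (79,209). The grip bar (243–273,152–238) lies between the open fingers. That was the tenth picture, so from here I use numbers only.

```bash
python3 - <<'E'
from plant import *
from h import *
w=get_image("wrist");h=cv2.cvtColor(w["frame"],cv2.COLOR_RGB2HSV)
m=cv2.inRange(h,(18,120,90),(34,255,255));m[:150]=0;m[260:]=0;m[:,130:]=0
x,y,a,b=cv2.boundingRect(m);print(x,y,a,b,onz(w,x+a/2,y+b/2,155).round(1),onz(w,x,y+b/2,155)-onz(w,x+a,y+b/2,155))
E
```

```text
50 183 56 53 [568.4 108.1 155. ] [  2.45585667 -60.93996292   0.        ]
```

Emit:
play_rows(steps=[{"translation": [0, 0, 0.035], "rot": [0, 0, 0], "gripper": 0.06}, {"translation": [0, 0, 0.035], "rot": [0, 0, 0], "gripper": 0.06}, {"translation": [0, 0, 0.025], "rot": [0, 0, 0], "gripper": 0.06}, {"translation": [0, 0, 0], "rot": [0, 0, 0], "gripper": 0.0}, {"translation": [0, 0, 0], "rot": [0, 0, 0], "gripper": 0.0}, {"translation": [0, 0, 0], "rot": [0, 0, 0], "gripper": 0.0}, {"translation": [0, 0, 0], "rot": [0, 0, 0], "gripper": 0.0}, {"translation": [0, 0, 0], "rot": [0, 0, 0], "gripper": 0.0}], grip_force=30)

```text
time: 25.95
position: [532.3, 298.3, 198.3]
eef_rot: [3.141, 0.004, -3.104]
contact_force: [-1.4, -1.0, 5.8]
gripper_width: 0.179
finger_force: 31.3
```

Emit:
play_rows(steps=[{"translation": [0, -0.008, 0], "rot": [0, 0, 0], "gripper": 0.0}, {"translation": [0, -0.02, 0], "rot": [0, 0, 0], "gripper": 0.0}, {"translation": [0, -0.02, 0], "rot": [0, 0, 0], "gripper": 0.0}, {"translation": [0, -0.02, 0], "rot": [0, 0, 0], "gripper": 0.0}, {"translation": [0, -0.02, 0], "rot": [0, 0, 0], "gripper": 0.0}, {"translation": [0, -0.02, 0], "rot": [0, 0, 0], "gripper": 0.0}, {"translation": [0, -0.02, 0], "rot": [0, 0, 0], "gripper": 0.0}, {"translation": [0, -0.02, 0], "rot": [0, 0, 0], "gripper": 0.0}, {"translation": [0, -0.02, 0], "rot": [0, 0, 0], "gripper": 0.0}, {"translation": [0, -0.01, 0], "rot": [0, 0, 0], "gripper": 0.0}, {"translation": [0, -0.004, 0], "rot": [0, 0, 0], "gripper": 0.0}, {"translation": [0, 0, 0], "rot": [0, 0, 0], "gripper": 0.0}])

```text
time: 27.45
position: [538.7, 116.8, 198.3]
eef_rot: [3.14, 0.003, -3.103]
contact_force: [-3.1, 2.4, 8.9]
gripper_width: 0.18
finger_force: 31.6
```

Emit:
play_rows(steps=[{"translation": [0, -0.002, 0], "rot": [0, 0, 0], "gripper": 0.0}, {"translation": [0, 0, 0], "rot": [0, 0, 0], "gripper": 0.0}])

```text
time: 27.7
position: [538.8, 116.7, 198.2]
eef_rot: [3.136, 0.003, -3.102]
contact_force: [-3.5, 12.5, 7.8]
gripper_width: 0.178
finger_force: 31.6
```

Emit:
play_rows(steps=[{"translation": [0, -0.002, 0], "rot": [0, 0, 0], "gripper": 0.0}, {"translation": [0, 0, 0], "rot": [0, 0, 0], "gripper": 0.0}])

```text
time: 27.95
position: [538.8, 116.6, 198.3]
eef_rot: [3.133, 0.003, -3.101]
contact_force: [-4.2, 22.5, 7.4]
gripper_width: 0.177
finger_force: 32.0
```

The guard is at its stop, having travelled 185 mm. Ease off, release and rise.

Emit:
play_rows(steps=[{"translation": [0, 0.003, 0], "rot": [0, 0, 0], "gripper": 0.0}, {"translation": [0, 0, 0], "rot": [0, 0, 0], "gripper": 0.03}, {"translation": [0, 0, 0], "rot": [0, 0, 0], "gripper": 0.05}, {"translation": [0, 0, 0], "rot": [0, 0, 0], "gripper": 0.05}, {"translation": [0, 0, -0.03], "rot": [0, 0, 0], "gripper": 0.05}, {"translation": [0, 0, -0.05], "rot": [0, 0, 0], "gripper": 0.085}, {"translation": [0, 0, -0.05], "rot": [0, 0, 0], "gripper": 0.085}, {"translation": [0, 0, -0.03], "rot": [0, 0, 0], "gripper": 0.085}, {"translation": [0, 0, 0], "rot": [0, 0, 0], "gripper": 0.085}, {"translation": [0, 0, 0], "rot": [0, 0, 0], "gripper": 0.085}])

```text
time: 29.2
position: [538.3, 115.1, 355.6]
eef_rot: [-3.141, 0.0, -3.104]
contact_force: [-0.3, 0.7, -0.1]
gripper_width: 0.992
finger_force: 0.0
```

```bash
python3 - <<'E'
from plant import *
from h import *
w=get_image("wrist");h=cv2.cvtColor(w["frame"],cv2.COLOR_RGB2HSV)
m=cv2.inRange(h,(18,60,60),(34,255,255))
n,l,st,ce=cv2.connectedComponentsWithStats(m)
for i in range(1,n):
    if st[i,4]>200:print(st[i],onz(w,*ce[i],155).round(1))
d=cv2.inRange(h,(0,0,0),(180,255,35));n,l,st,ce=cv2.connectedComponentsWithStats(d)
for i in range(1,n):
    if st[i,4]>200 and st[i,1]+st[i,3]<330:print("dark",st[i],"at219",onz(w,*ce[i],219).round(1),"at113",onz(w,*ce[i],113).round(1))
p=proj(w,[538,116.5,219]);print("expected grip px",p)
delta(get_state(),[538,116,300],np.pi)
E
```

```text
[ 234    9   40   44 1375] [381.2 107.4 155. ]
[226 171  32  44 803] [571.4  94.5 155. ]
[  0 268  12  55 267] [ 752.1 -257.3  155. ]
[487 284  25  23 408] [714.8 486.6 155. ]
dark [  357    15   155    98 13029] at219 [417.1 276.6 219. ] at113 [400.9 338.6 113. ]
dark [ 97 100  37  31 679] at219 [472.5 -22.8 219. ] at113 [477.5 -74.7 113. ]
dark [ 247  145   23   66 1252] at219 [530.5 118.4 219. ] at113 [557.6 120.2 113. ]
dark [ 474  161   38  107 1671] at219 [575.9 385.4 219. ] at113 [620.2 488.9 113. ]
dark [478 263  34  24 346] at219 [643.  409.5 219. ] at113 [712.9 522.2 113. ]
expected grip px [256.19492734 182.99675938]
shift in tool axes [0.     0.0009 0.0553] after-turn axes [0.0001 0.0009 0.0553] rot [-0.02 -0.04  2.18]
29.25 [538.1 115.1 355.3] [-3.141e+00 -1.000e-03 -3.104e+00] 0.999 [0.7 0.9 0. ] [ 0.21  0.28  0.36  1.65 -0.    0.17]
```

```bash
python3 -c "
from plant import *
print(close_job())"
```

```text
the job is handed in; nothing more can be done
None
```

The job is handed in, about 29 s into the 72 s allowed. I slid the guard fully open, stood the spice jar on the cork mat and the flour jar in the middle of the pan, then slid the guard shut to its stop (185 mm travel); no verdict came back.

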